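# Clamp a part in the filing jig with its cam lever

## Task

Slide the aluminium part along the channel of the filing jig until its end is fully home against the end stop. Then swing the blue cam handle counterclockwise (seen from above) until the spring catch drops into the notch of the disc and the part is clamped square, and let go. Do not force the handle once the catch has dropped, and leave the file, hammer and square where they lie.

Things in the scene. Friction and masses are not known exactly. Their poses are not given: they have to be found in the camera images.
- jig: Filing jig screwed to the bench: dark steel base plate, 15 mm thick, spanning x -110..105 and y -140..65 mm of its own frame. Origin: on the bench, exactly under the cam's pivot; z up. The part's channel runs along the jig's y on the plate's top (z 15 mm), open at -y, between the cam (at x below 34 mm) and the brass jaw (x 69.5 mm), and ends at the blue stop block.
- stop (a point): Point on the face of the end stop (y 45 mm in the jig's frame), in the middle of the channel, 24 mm above the bench; axes as the jig's. The blue stop block is 34 mm wide, 15 mm thick, its top 39 mm above the bench. The part comes against it moving along +y.
- part: The loose work part: flat aluminium bar 40 mm (x) by 90 mm (y) by 18 mm (z), about 0.2 kg, with a blue scribed line and a hole, lying on the jig's plate in the channel, 25 to 60 mm short of the stop. Origin: centre of its underside; y along its length, towards the stop.
- part_front (a point): Centre of the part's leading end face (the one that meets the stop), 9 mm above its underside. The trailing end face lies 90 mm behind it.
- handle (a point): Middle of the upright blue cam handle, a round peg of 16 mm diameter from 60 to 105 mm above the bench, this point at 82.5 mm; 75 mm from the pivot on a steel arm (z 52 to 60 mm, 16 mm wide, reaching 5 mm beyond the handle's axis). Pushed round with 2 to 8 N.
- cam (a joint): Angle of the cam and handle about the pivot, rad, growing counterclockwise from above. At 0 the handle stands 50 degrees counterclockwise of the jig's x axis; that angle grows one for one with the joint. Starts at 0 to 0.35; the catch drops somewhere from 1.45 to 2.05, differently each time. It stays where it is left. Once the catch has dropped the disc is locked both ways, with 3 degrees of play.
- catch (a joint): Travel of the spring catch's brass plunger towards the pivot, m: 0 while its nose rides on the disc's rim, 0.006 at the bottom of the notch. Spring 6 to 8 N. Its blue block (top 50 mm above the bench, 58 to 88 mm from the pivot) stands on the side away from the part, somewhere from 185 to 215 degrees round from the jig's x axis; the red knob on its tail reaches 109 mm from the pivot.
- jaw (a joint): How far the sprung brass jaw is pressed back along the jig's +x, m: 0 free, about 0.002 to 0.0045 with the part clamped. Spring 2.5 N per mm. Jaw: spans y -35..45 mm of the jig's frame, 15 mm thick, top 38 mm above the bench; a blue back plate behind it reaches x 105 mm, top 42 mm.
- file: Bystander: a flat file 235 mm long with a blue handle, lying flat on the bench to the left of the jig. Origin under its middle.
- hammer: Bystander: a hammer lying on the bench to the right of the jig. Origin under its middle.
- square: Bystander: a small steel try square, 115 by 80 mm, lying on the bench to the left, beyond the file. Origin under the stock.
- disc (a point): Centre of the top of the cam's steel disc, on the pivot axis, 48 mm above the bench. Disc: radius 42 mm, 12 mm thick, one notch in its rim 11 mm wide, 6 mm deep. Under it an aluminium eccentric (z 16 to 35 mm) that reaches 21 to 24 mm from the pivot towards the part at the start and 31 to 34 mm when locked, pressing the part on the jaw. On it a black hub, 62 mm high.

How it is judged:
By the outcome, as a careful person would: the job done as asked, in the order asked, and still so for the second after the job is handed in, with the robot touching nothing.
It also fails if it takes over 54 s, if anything falls off the work surface, if the arm or the gripper's body presses on something with over 40 N, if the wrist force passes 120 N, or if a joint passes its speed limit or range.

## Robot

A 7-joint arm with a two-finger parallel gripper is mounted at the origin on the work surface. World frame = base frame: x ahead of the robot, y to its left, z up, the work surface at z = 0. Lengths are in mm, angles in rad, forces in N, time in s.
With the tool pointing down it reaches from about 400 to 850 mm from the base axis. Payload 4.5 kg.
Tool frame: the origin (TCP) lies at the very end of the fingers, on their centre line; the grasp point (between the pads) lies 19 mm behind it; z points along the fingers, y is the line along which they close (so a half turn about z gives the same grasp; the last joint's range is limited). The gripper opens to 88 mm and grips with 3 to 60 N. Pads are 18 mm wide; open, the fingers measure 123 mm over their backs; the gripper's body (75 mm by 187 mm) begins 45 mm behind the grasp point.
Start: joints at [-1.196, 0.689, -0.195, 1.565, 0.157, 0.902, -0.215], TCP at [208.882, 589.086, 238.743] pointing down, gripper open.
Joint ranges: [-3.01, 3.01], [-0.46, 2.08], [-1.47, 1.51], [0.13, 2.56], [-1, 4.14], [0.04, 2.09], [-2.66, 2.66]. Speed limits (rad/s): [2.57, 2.57, 3.14, 3.14, 3.14, 3.14, 3.14].

## Interface

Orientations are given as a unit quaternion [x, y, z, w].
In Python, from rig import robot gives the robot as it stands.
- The arm moves only by the shell command python3 -m inch 'ROWS' [FORCE]. ROWS is JSON, a list of rows, each a list of 3 entries, a list of its own where there are three numbers: the finger opening in mm, from 0 to 88.1, then the shift along the tool's x, y, z in mm, then the turn about the tool's z in rad. A call has 1 to 12 rows; each row is the pose to reach, as a shift and turn from the pose commanded when the call began, along the tool's axes at that moment; what a row does not reach only later rows make up. A row lasts 1/10 s, in which the tool goes at most 50 mm and 8.59 degrees, less where a joint would pass 70% of its speed; a pose out of reach is approached as far as the arm can. A call with a gripper value outside its range is refused whole. The fingers move at their own pace and stop on an object; FORCE is the grip in N (left out, the last holds). Time passes only in rows, so rows that repeat a pose let the fingers close. It gives the time, the measured TCP pose, the force, the opening and the grip force at its end, in the units of the state.
- robot.get_state(): the state, without advancing time (a new reading comes with each control period).
- robot.capture(name): name is "scene" or "top" or "wrist"; returns the picture (420x560x3 uint8, blue, green, red); there is no depth.
- robot.camera_model(name): a dict with "K" (3x3 intrinsics, pixels), "position" and "attitude" of the camera in the world. Camera axes: x right, y down, z forward; pixel columns grow to the right and rows downward; lengths in mm; the calibration is good to about 2 mm. A picture is of the moment at which its call begins: read the wrist's pose just before it. camera_model takes no time and is no camera call; for the wrist camera it gives the pose at the moment of the call.
- robot.finish_job(): hands the job in; it is judged then, once.
The state is a dict: "time_s": time; "joint_positions": joint angles; "qvel": joint speeds; "joint_efforts": joint torques, N m; "tcp_pos": TCP position; "tcp_rot": TCP orientation; "force": force on the tool from outside, world axes, zero at the start; "wrist_torque": the same for the moment, N m; "opening": finger opening in mm; "grip_force": force on a finger pad.
Only numpy, scipy, OpenCV 4.12 (cv2) and the standard library are available. Lean on these libraries where they do the work, as an engineer would, in place of code of your own. Each camera call takes 0.05 s, during which the arm holds its last target. There are 200 camera calls.

## Working session

There is one attempt and no reset: what is moved stays moved. The work goes in short steps, Python scripts to look and compute and a shell command to move; the robot and the scene stay as the last step left them, time stands still between calls to the robot, and variables do not carry over. Pictures are saved under pics/ and viewed, at most 10 in all, crops included, and the job is handed in when it is done.

```bash
ls; mkdir -p pics
cat > h.py <<'E'
import numpy as np, cv2
from scipy.spatial.transform import Rotation as R
from rig import robot
def cam(n):
    m=robot.camera_model(n); a=np.array(m["attitude"],float)
    M=a if a.shape==(3,3) else R.from_quat(a).as_matrix()
    return np.array(m["K"],float),np.array(m["position"],float),M
def ray(c,u,v,z):
    K,p,M=c; d=M@np.linalg.solve(K,[u,v,1.]); return p+d*(z-p[2])/d[2]
def proj(c,P):
    K,p,M=c; q=K@(M.T@(np.array(P,float)-p)); return q[:2]/q[2]
E
python3 - <<'E'
from h import *
print(robot.camera_model("top"))
for n in("top","scene"): cv2.imwrite(f"pics/{n}0.png",robot.capture(n))
s=robot.get_state();print(s["tcp_pos"],s["tcp_rot"],s["time_s"],s["opening"])
E
```

```text
pics
{'K': array([[539.41338167,   0.        , 279.55125623],
       [  0.        , 539.41338167, 208.99388036],
       [  0.        ,   0.        ,   1.        ]]), 'position': array([ 492.60053448,   18.66925511, 1414.31173385]), 'attitude': array([-0.70081079,  0.71201972, -0.02471424,  0.03579614])}
[208.76193633 588.4923068  237.97755802] [ 1.69538409e-01  9.85523217e-01 -8.43158583e-04 -6.96713810e-05] 0.1 88.11422826414618
```

View pics/top0.png

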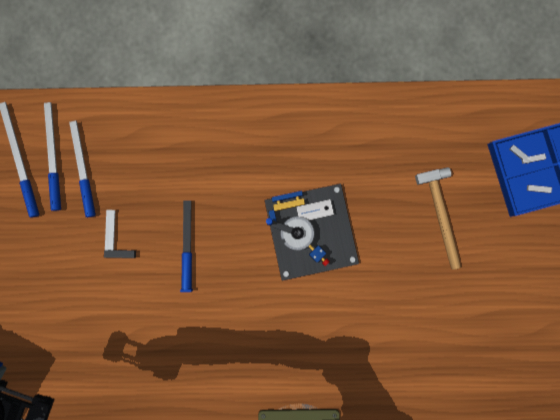

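View pics/scene0.png

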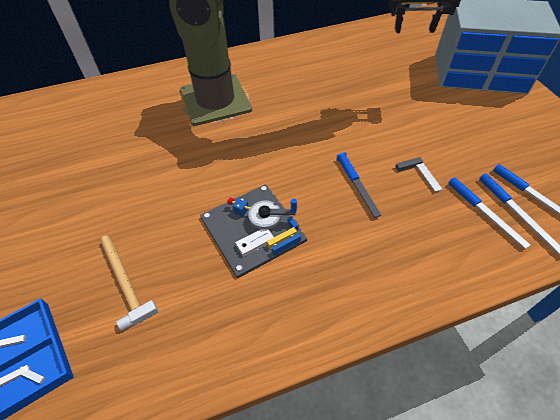

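Run:
```python
from h import *
i=cv2.imread("pics/top0.png")[175:290,255:370]
cv2.imwrite("pics/c.png",cv2.resize(i,None,fx=5.2,fy=5.2,interpolation=cv2.INTER_CUBIC))
```

```text
(no output)
```

View pics/c.png

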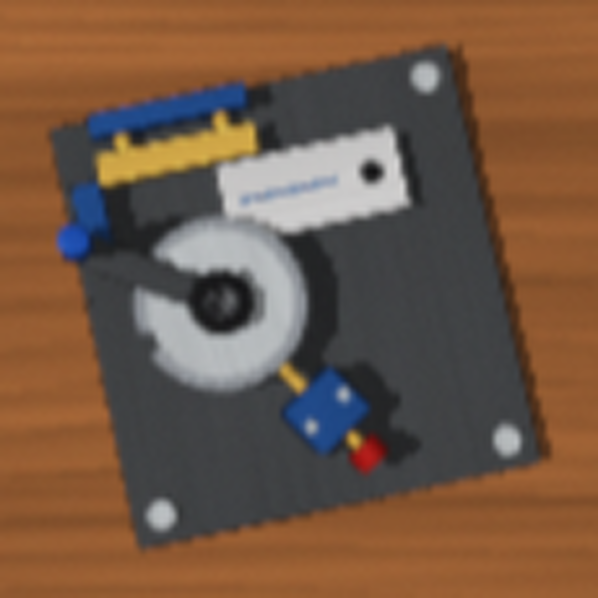

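```bash
cat > m.py <<'E'
from h import *
c=cam("top")
def w(x,y,z): return ray(c,255+(x+.5)/5.2-.5,175+(y+.5)/5.2-.5,z)
C=[w(*p,15) for p in((52,130),(455,45),(545,455),(140,548))]
loc=np.array([(105,65),(105,-140),(-110,-140),(-110,65)],float)
W=np.array([q[:2] for q in C])
A=(loc-loc.mean(0))@[1,1j]; B=(W-W.mean(0))@[1,1j]
th=np.angle((A.conj()*B).sum()); Rm=np.array([[np.cos(th),-np.sin(th)],[np.sin(th),np.cos(th)]])
O=W.mean(0)-Rm@loc.mean(0)
def jig(p): return Rm.T@(np.array(p)[:2]-O)
def wor(x,y): return O+Rm@np.array([x,y])
E
python3 - <<'E'
from m import *
print("O",O,"th",np.degrees(th)); print(np.round([jig(p)-l for p,l in zip(C,loc)],1))
print("hub",jig(w(222,300,62)))
h=jig(w(73,242,105));print("handle",h,np.hypot(*h),np.degrees(np.arctan2(h[1],h[0])))
for p in((220,172),(393,127),(410,203)): print("part",jig(w(*p,33)))
n=jig(w(145,340,48));k=jig(w(325,410,50));kn=jig(w(368,455,42))
print(n,k,kn,[np.degrees(np.arctan2(q[1],q[0]))%360 for q in(n,k,kn)])
s=robot.get_state();P=np.array(s["tcp_pos"]);T=R.from_quat(s["tcp_rot"]).as_matrix()
print(s["joint_positions"])
g=np.r_[wor(51,-100),90];print("goal",g,"shift",T.T@(g-P))
ty=np.degrees(np.arctan2(T[1,1],T[0,1]));print("turn",ty-np.degrees(th))
E
```

```text
O [549.45048825  -5.89824703] th 11.23038538437408
[[-1.6  0.4]
 [-2.4 -1.3]
 [ 3.4  0.1]
 [ 0.6  0.9]]
hub [0.31078313 1.3056987 ]
handle [39.84523619 64.73883699] 76.01815481783194 58.388677208063434
part [ 63.42728853 -11.88625736]
part [  67.21054727 -100.19082951]
part [  28.6656654  -100.18163448]
[-10.30000348  41.69711552] [-61.77191208 -36.42803348] [-87.51442939 -52.57626992] [np.float64(103.87541001908448), np.float64(210.5286352768797), np.float64(210.99629384088897)]
[-1.1961904   0.6899202  -0.19451882  1.5662405   0.15733057  0.90251827
 -0.21511112]
goal [618.94939566 -94.05096604  90.        ] shift [-614.66946374 -505.98432169  148.92194373]
turn 59.247635833377764
```

```bash
python3 -m inch '[[0,[-627,-531,60],1.03],[0,[-627,-531,60],1.03],[0,[-627,-531,60],1.03],[0,[-627,-531,60],1.03],[0,[-627,-531,60],1.03],[0,[-627,-531,60],1.03],[0,[-627,-531,60],1.03],[0,[-627,-531,60],1.03],[0,[-627,-531,60],1.03],[0,[-627,-531,60],1.03],[0,[-627,-531,60],1.03],[0,[-627,-531,60],1.03]]' 10
cat > s.py <<'E'
from m import *
import sys
s=robot.get_state();P=np.array(s["tcp_pos"]);T=R.from_quat(s["tcp_rot"]).as_matrix()
ty=np.degrees(np.arctan2(T[1,1],T[0,1]))-np.degrees(th)
print("t",s["time_s"],"jig",jig(P).round(1),"z",P[2].round(1),"toolY jig deg",ty.round(1),"q7",s["joint_positions"][6],"F jig",(Rm.T@np.array(s["force"])[:2]).round(1),np.round(s["force"][2],1))
if len(sys.argv)>1:
    x,y,z=map(float,sys.argv[1:4]);print("shift",(T.T@(np.r_[wor(x,y),z]-P)).round(1))
E
python3 s.py 49 -128 120
```

```text
time_s: 1.3
tcp_pos: [510.6, 70.1, 194.7]
tcp_rot: [0.633, 0.774, -0.0, -0.0]
force: [1.2, 0.6, -0.4]
opening: 0.4
grip_force: 0.0
t 1.3 jig [-23.3  82.2] z 194.7 toolY jig deg 0.2 q7 -0.034773369127778196 F jig [1.3 0.4] -0.4
shift [-210.5   71.5   74.6]
```

```bash
python3 -m inch '[[0,[-210,72,40],0],[0,[-210,72,40],0],[0,[-210,72,40],0],[0,[-210,72,40],0],[0,[-210,72,40],0],[0,[-210,72,90],0],[0,[-210,72,130],0],[0,[-210,72,160],0],[0,[-210,72,173],0],[0,[-210,72,173],0],[0,[-210,72,173],0]]' 10
python3 s.py 49 -115 20
python3 - <<'E'
from h import *
cv2.imwrite("pics/w1.png",robot.capture("wrist"))
E
```

```text
time_s: 2.4
tcp_pos: [623.2, -119.6, 23.0]
tcp_rot: [0.633, 0.774, 0.0, 0.001]
force: [0.7, -0.4, -0.6]
opening: 0.6
grip_force: 0.0
t 2.4 jig [  50.2 -125.9] z 23.0 toolY jig deg 0.2 q7 0.2577870775193709 F jig [ 0.6 -0.5] -0.6
shift [10.9 -1.1  3. ]
```

View pics/w1.png

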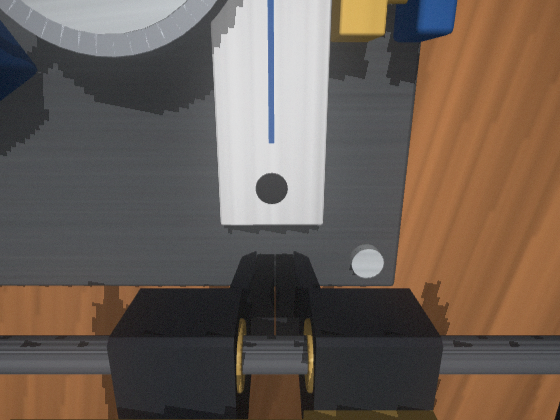

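```bash
python3 -m inch '[[0,[8,-1,2],0],[0,[14,-1,2],0],[0,[19,-1,2],0],[0,[24,-1,2],0],[0,[29,-1,2],0],[0,[34,-1,2],0],[0,[39,-1,2],0],[0,[44,-1,2],0],[0,[49,-1,2],0],[0,[54,-1,2],0],[0,[58,-1,2],0],[0,[60,-1,2],0]]'
python3 s.py
python3 - <<'E'
from h import *
cv2.imwrite("pics/w2.png",robot.capture("wrist"))
E
```

```text
time_s: 3.65
tcp_pos: [609.2, -60.2, 19.9]
tcp_rot: [0.633, 0.774, 0.0, -0.0]
force: [0.4, -1.3, 1.4]
opening: 0.4
grip_force: 0.9
t 3.65 jig [ 48.1 -64.9] z 19.9 toolY jig deg 0.3 q7 0.18470842212120248 F jig [ 0.1 -1.4] 1.4
```

View pics/w2.png

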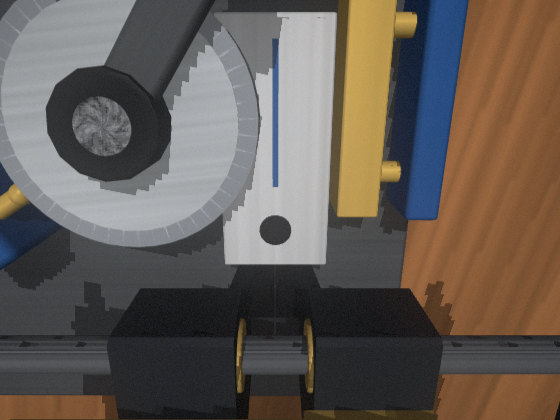

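The part follows squarely, with its trailing edge at row 264; about 10 mm remain.

```bash
python3 -m inch '[[0,[2,0,0],0],[0,[4,0,0],0],[0,[6,0,0],0],[0,[7,0,0],0],[0,[8,0,0],0],[0,[9,0,0],0]]'; python3 s.py
```

```text
time_s: 4.3
tcp_pos: [607.5, -51.9, 19.9]
tcp_rot: [0.633, 0.774, 0.0, -0.0]
force: [1.4, -1.1, -0.2]
opening: 0.6
grip_force: 0.5
t 4.3 jig [ 48.  -56.4] z 19.9 toolY jig deg 0.2 q7 0.17402171157238983 F jig [ 1.1 -1.4] -0.2
```

```bash
python3 -m inch '[[0,[1,0,0],0],[0,[2,0,0],0],[0,[3,0,0],0],[0,[3,0,0],0]]'; python3 s.py;python3 -m inch '[[0,[1,0,0],0],[0,[1,0,0],0]]'; python3 s.py
```

```text
time_s: 4.7
tcp_pos: [606.9, -48.8, 19.9]
tcp_rot: [0.633, 0.774, 0.0, -0.0]
force: [-0.5, -0.6, 0.8]
opening: 0.7
grip_force: 0.1
t 4.7 jig [ 48.  -53.2] z 19.9 toolY jig deg 0.2 q7 0.1704795870034365 F jig [-0.7 -0.5] 0.8
time_s: 4.9
tcp_pos: [606.8, -48.7, 20.0]
tcp_rot: [0.633, 0.774, -0.0, 0.0]
force: [0.7, -1.7, -1.5]
opening: 0.6
grip_force: 1.0
t 4.9 jig [ 47.9 -53.2] z 20.0 toolY jig deg 0.2 q7 0.16926071554718397 F jig [ 0.4 -1.8] -1.5
```

```bash
for i in 1; do python3 -m inch '[[0,[1,0,0],0],[0,[2,0,0],0],[0,[2,0,0],0]]'>/dev/null; python3 s.py;done; python3 -m inch '[[0,[1,0,0],0],[0,[2,0,0],0],[0,[2,0,0],0]]'>/dev/null; python3 s.py
```

```text
t 5.2 jig [ 47.8 -53.2] z 20.1 toolY jig deg 0.1 q7 0.16676874000400227 F jig [ 0.1 -5.5] -0.8
t 5.5 jig [ 47.7 -53.1] z 20.3 toolY jig deg 0.1 q7 0.16439961807612535 F jig [ 0.1 -8.3] -1.0
```

```bash
python3 -m inch '[[0,[-10,0,0],0],[0,[-25,0,0],0],[0,[-25,0,-50],0],[44,[-25,0,-100],0],[44,[-25,0,-130],0.15],[44,[20,0,-130],0.3],[44,[60,-8,-130],0.45],[44,[100,-8,-130],0.55],[44,[116,-8,-130],0.55],[44,[116,-8,-130],0.55],[44,[116,-8,-130],0.55]]' 10; python3 s.py 39.3 63.9 68
python3 - <<'E'
from h import *
cv2.imwrite("pics/w3.png",robot.capture("wrist"))
E
```

```text
time_s: 6.6
tcp_pos: [575.7, 65.9, 150.1]
tcp_rot: [0.819, 0.573, -0.0, 0.001]
force: [0.7, -0.1, 0.2]
opening: 44.3
grip_force: 0.0
t 6.6 jig [39.8 65.3] z 150.1 toolY jig deg -31.3 q7 -0.3716182327452826 F jig [ 0.7 -0.2] 0.2
shift [-1.4  0.2 82.1]
```

View pics/w3.png

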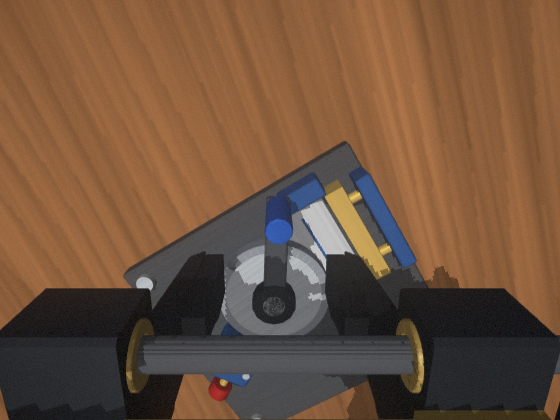

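The handle top is at (279,230), centred between the fingers, and the hub is at (274,304). The part's end meets the stop near (300,205).

```bash
python3 - <<'E'
from m import *
k=cam("wrist")
h=jig(ray(k,279,230,105));print("handle",h,"hub",jig(ray(k,274,304,62)))
E
python3 s.py 39.3 63.9 68
```

```text
handle [42.42835024 63.63626084] hub [0.96003376 1.13564266]
t 6.65 jig [39.7 64.3] z 150.1 toolY jig deg -31.4 q7 -0.37193823638953155 F jig [0.3 0.1] -0.5
shift [-0.4 -0.2 82.1]
```

```bash
python3 -m inch '[[44,[1,0,40],0],[44,[1,0,70],0],[44,[1,0,82],0],[44,[1,0,82],0],[10,[1,0,82],0],[10,[1,0,82],0],[10,[1,0,82],0],[10,[1,0,82],0],[10,[1,0,82],0]]' 12; python3 s.py
cat > a.py <<'E'
from m import *
import sys
pv=np.array([.6,1.2]);s=robot.get_state();P=np.array(s["tcp_pos"]);T=R.from_quat(s["tcp_rot"]).as_matrix()
d=jig(P)-pv;r=np.hypot(*d);a=np.arctan2(d[1],d[0]);F=Rm.T@np.array(s["force"])[:2]
e=d/r;t=np.array([-e[1],e[0]])
ty=np.arctan2(T[1,1],T[0,1])-th;ex=(a-np.pi/2-ty+np.pi/2)%np.pi-np.pi/2
print("t",s["time_s"],"r",r.round(1),"ang",np.degrees(a).round(2),"yaw lag",np.degrees(ex).round(1),"Ft",(F@t).round(1),"Fr",(F@e).round(1),"Tz",np.round(s["wrist_torque"][2],2),"open",round(s["opening"],1))
# rows: shift and turn for rotation by each angle (deg) about the pivot, radius 75
for D in map(float,sys.argv[1:]):
    b=a+np.radians(D);q=wor(*(pv+75*np.array([np.cos(b),np.sin(b)])))
    print(D,(T[:,:2].T@(np.r_[q,P[2]]-P)).round(1),round(-np.radians(D)-ex,3))
E
python3 a.py 6 12 18 24 30 36 42
```

```text
time_s: 7.55
tcp_pos: [576.9, 68.9, 69.2]
tcp_rot: [0.819, 0.573, 0.001, 0.001]
force: [1.1, -0.3, 4.6]
opening: 15.4
grip_force: 12.0
t 7.55 jig [41.5 68. ] z 69.2 toolY jig deg -31.3 q7 -0.35583325566738677 F jig [ 1.  -0.5] 4.6
t 7.55 r 78.3 ang 58.53 yaw lag -0.2 Ft -1.1 Fr 0.1 Tz 0.09 open 15.4
6.0 [-3.7 -7.9] -0.101
12.0 [ -4.9 -15.6] -0.206
18.0 [ -6.9 -23.2] -0.311
24.0 [ -9.7 -30.5] -0.415
30.0 [-13.2 -37.5] -0.52
36.0 [-17.5 -44.1] -0.625
42.0 [-22.4 -50.3] -0.73
```

```bash
python3 -m inch '[[10,[-2,-4,0],-0.05],[10,[-3,-8,0],-0.1],[10,[-5,-15.6,0],-0.206],[10,[-7,-23,0],-0.31],[10,[-9.7,-30.5,0],-0.415],[10,[-13.2,-37.5,0],-0.52],[10,[-17.5,-44,0],-0.625],[10,[-17.5,-44,0],-0.625]]'; python3 a.py 6 12 18 24 30 36 42 48
```

```text
time_s: 8.35
tcp_pos: [528.7, 70.6, 69.1]
tcp_rot: [0.601, 0.799, 0.002, -0.0]
force: [0.2, 4.8, 6.1]
opening: 15.8
grip_force: 12.0
t 8.35 r 78.1 ang 94.42 yaw lag -0.4 Ft -1.5 Fr 4.6 Tz 0.09 open 15.8
6.0 [-3.5 -7.9] -0.097
12.0 [ -4.7 -15.6] -0.202
18.0 [ -6.6 -23.2] -0.307
24.0 [ -9.4 -30.6] -0.412
30.0 [-12.9 -37.6] -0.516
36.0 [-17.1 -44.2] -0.621
42.0 [-22.  -50.3] -0.726
48.0 [-27.5 -55.9] -0.83
```

```bash
python3 -m inch '[[10,[-0.4,-7.9,0],-0.1],[10,[-1.6,-15.6,0],-0.206],[10,[-3.7,-23,0],-0.31],[10,[-6.5,-30.5,0],-0.415],[10,[-10,-37.5,0],-0.52],[10,[-14.3,-44,0],-0.625],[10,[-19.3,-50.2,0],-0.73],[10,[-19.3,-50.2,0],-0.73]]'; python3 a.py
python3 - <<'E'
from m import *
i=robot.capture("top");cv2.imwrite("pics/t2.png",cv2.resize(i[175:290,255:370],None,fx=5.2,fy=5.2,interpolation=cv2.INTER_CUBIC))
E
```

```text
time_s: 9.15
tcp_pos: [485.4, 38.3, 69.0]
tcp_rot: [0.276, 0.961, 0.003, 0.001]
force: [-1.7, 5.8, 8.4]
opening: 15.6
grip_force: 12.0
t 9.15 r 77.4 ang 135.07 yaw lag -1.6 Ft -3.9 Fr 4.6 Tz 0.08 open 15.6
```

View pics/t2.png

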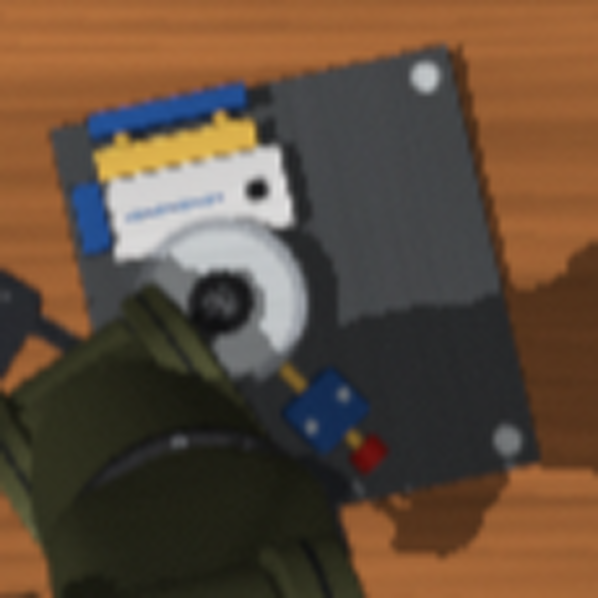

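The part sits flush on the stop (edge near x=110) and the red knob is at (368,453), so the catch is still riding on the rim.

```bash
python3 -m inch '[[10,[-0.1,-3.9,0],-0.052],[10,[-0.4,-7.8,0],-0.105],[10,[-0.9,-11.7,0],-0.157],[10,[-1.6,-15.6,0],-0.21],[10,[-2.6,-19.4,0],-0.262],[10,[-3.7,-23.2,0],-0.314],[10,[-3.7,-23.2,0],-0.314]]'; python3 a.py
cat > k.py <<'E'
from m import *
i=robot.capture("top");h=cv2.cvtColor(i,cv2.COLOR_BGR2HSV)[250:285,305:345]
m=((h[...,0]<6)|(h[...,0]>174))&(h[...,1]>170)&(h[...,2]>60)
v,u=np.nonzero(m);p=jig(ray(c,u.mean()+305,v.mean()+250,42))-[.6,1.2];print("knob r",np.hypot(*p).round(2),len(u))
E
python3 k.py
python3 -m inch '[[10,[0,-2,0],-0.026],[10,[-0.1,-3.9,0],-0.052],[10,[-0.1,-3.9,0],-0.052]]'>/dev/null; python3 a.py;python3 k.py
```

```text
time_s: 9.9
tcp_pos: [475.9, 17.3, 69.0]
tcp_rot: [0.123, 0.992, 0.003, 0.001]
force: [-2.4, 7.3, 10.3]
opening: 15.7
grip_force: 12.0
t 9.9 r 77.1 ang 152.24 yaw lag -2.4 Ft -6.4 Fr 4.4 Tz 0.09 open 15.7
knob r nan 0
t 10.25 r 77.0 ang 155.62 yaw lag -2.0 Ft -4.0 Fr 3.6 Tz 0.11 open 15.3
knob r nan 0k.py:4: RuntimeWarning: Mean of empty slice.
  v,u=np.nonzero(m);p=jig(ray(c,u.mean()+305,v.mean()+250,42))-[.6,1.2];print("knob r",np.hypot(*p).round(2),len(u))
  ret = ret.dtype.type(ret / rcount)
k.py:4: RuntimeWarning: Mean of empty slice.
  v,u=np.nonzero(m);p=jig(ray(c,u.mean()+305,v.mean()+250,42))-[.6,1.2];print("knob r",np.hypot(*p).round(2),len(u))
  ret = ret.dtype.type(ret / rcount)
```

```bash
cat > k.py <<'E'
from m import *
for n in("scene","wrist"):
    i=robot.capture(n);h=cv2.cvtColor(i,cv2.COLOR_BGR2HSV)
    m=(((h[...,0]<5)|(h[...,0]>175))&(h[...,1]>190)&(h[...,2]>70)).astype(np.uint8)
    N,_,st,ce=cv2.connectedComponentsWithStats(m);j=1+st[1:,4].argmax() if N>1 else 0
    print(n,ce[j].round(2) if j else None,st[j,4]);
    if n=="scene":sc=i
    else: cv2.imwrite("pics/kk.png",np.hstack([cv2.resize(sc[150:290,170:330],(480,420)),i[:,::2]]))
E
python3 k.py
```

```text
scene [230.43 200.86] 28
wrist [108.61 280.27] 325
```

View pics/kk.png

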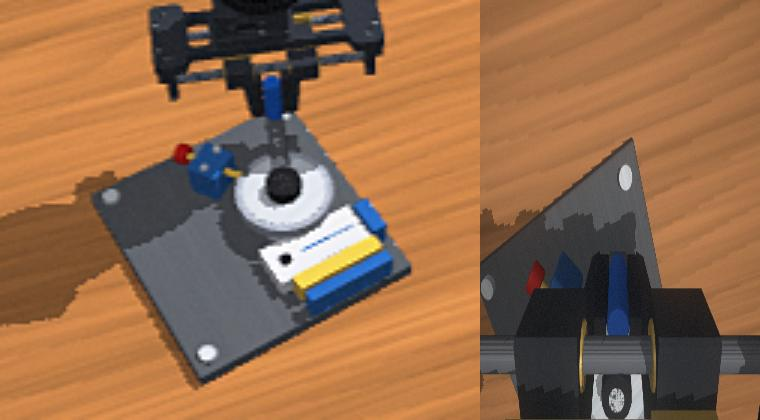

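The knob shows in the scene view at (230,201), next to the catch block. I'll compare that with the starting picture and keep stepping.

```bash
cat > k2.py <<'E'
from m import *
def kn(i):
    h=cv2.cvtColor(i,cv2.COLOR_BGR2HSV)
    m=(((h[...,0]<5)|(h[...,0]>175))&(h[...,1]>190)&(h[...,2]>70)).astype(np.uint8)[180:220,210:250]
    v,u=np.nonzero(m);return u.mean()+210,v.mean()+180,len(u)
if __name__=="__main__": print("scene knob",np.round(kn(robot.capture("scene")),2))
E
python3 - <<'E'
from k2 import *
print(kn(cv2.imread("pics/scene0.png")))
k=cam("scene")
for r in(105,99):print(proj(k,np.r_[wor(r*np.cos(np.radians(211)),r*np.sin(np.radians(211))),42]))
E
python3 -m inch '[[10,[0,-1.3,0],-0.017],[10,[-0.1,-2.6,0],-0.035],[10,[-0.1,-2.6,0],-0.035]]'>/dev/null; python3 a.py;python3 k2.py
python3 -m inch '[[10,[0,-1.3,0],-0.017],[10,[-0.1,-2.6,0],-0.035],[10,[-0.1,-2.6,0],-0.035]]'>/dev/null; python3 a.py;python3 k2.py
```

```text
(np.float64(230.16666666666666), np.float64(200.56666666666666), 30)
[229.03845754 199.84589237]
[230.94430852 200.65664013]
t 10.7 r 77.0 ang 157.5 yaw lag -2.1 Ft -5.5 Fr 3.3 Tz 0.1 open 15.4
scene knob [230.62 200.77  26.  ]
t 11.05 r 76.9 ang 159.76 yaw lag -1.8 Ft -4.3 Fr 4.4 Tz 0.13 open 15.5
scene knob [231.88 201.12  25.  ]
```

```bash
python3 k.py; python3 -m inch '[[10,[0,-0.7,0],-0.009],[10,[0,-1,0],-0.013],[10,[0,-1,0],-0.013]]'>/dev/null; python3 a.py;python3 k.py
```

```text
scene [232.   201.22] 23
wrist [123.78 277.16] 315
t 11.5 r 76.9 ang 159.97 yaw lag -2.4 Ft -6.3 Fr 4.0 Tz 0.03 open 15.3
scene [231.88 201.12] 25
wrist [122.41 278.18] 322
```

View pics/kk.png

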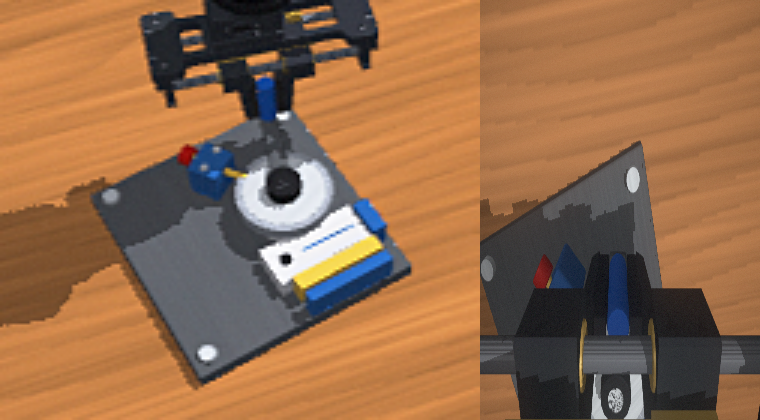

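The knob now sits hard against the block in both views, and the handle has stopped advancing. The catch has dropped, so I'll release and back away.

```bash
python3 -m inch '[[10,[0,1.5,0],0.013],[30,[0,1.5,0],0.013],[40,[0,1.5,0],0.013],[40,[0,1.5,0],0.013],[40,[0,1.5,-30],0.013],[40,[0,1.5,-75],0.013],[40,[0,1.5,-110],0.013],[40,[40,1.5,-140],0.013],[40,[80,1.5,-140],0.013],[40,[80,150,-140],0.013],[40,[80,150,-140],0.013],[40,[80,150,-140],0.013]]'; python3 a.py
python3 - <<'E'
from k2 import *
print(kn(robot.capture("scene")))
i=robot.capture("top");cv2.imwrite("pics/t3.png",cv2.resize(i[175:290,255:370],None,fx=5.2,fy=5.2,interpolation=cv2.INTER_CUBIC))
E
```

```text
time_s: 12.8
tcp_pos: [411.9, 162.9, 208.2]
tcp_rot: [0.066, 0.998, -0.0, 0.0]
force: [0.6, -1.3, -0.3]
opening: 40.0
grip_force: 0.0
t 12.8 r 217.0 ang 118.22 yaw lag -43.0 Ft 0.4 Fr -1.4 Tz 0.0 open 40.0
(np.float64(231.92000000000002), np.float64(201.04), 25)
```

View pics/t3.png

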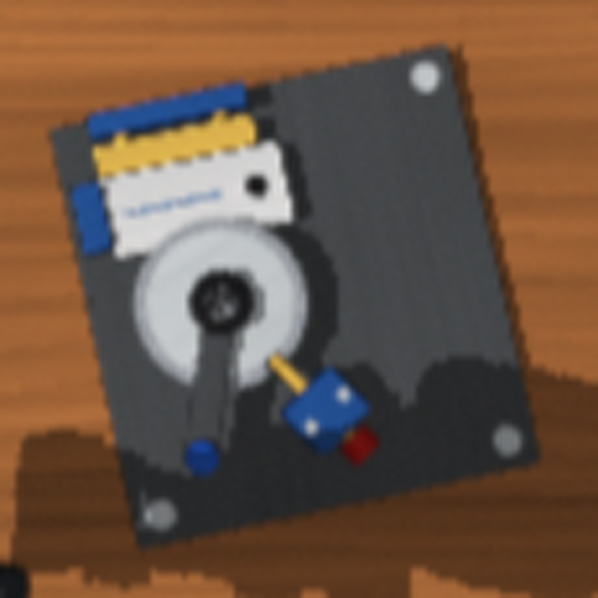

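The plunger is in the notch: the knob moved from (368,453) to (360,445), about 6 mm. The part is against both stop and jaw.

```bash
python3 -c "
from rig import robot
print(robot.finish_job())"
```

```text
the job is handed in; nothing more can be done
None
```

The part is home against the end stop and clamped on the jaw, the catch has dropped into the notch, and the handle is released; I handed the job in at about 13 s, with no verdict returned.

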